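Tip the drain tray and put the test coupon in the blue dish

TASK

A brass test coupon lies under the wire guard of the tipping drain tray. Lift the tray by its black handle until the coupon slides down into the corner of the nose, lower the tray back to level with the coupon still in that corner and let go of the handle. Then pick the brass coupon out of the nose and lay it in the blue dish, leaving the dish where it stands.

Things in the scene. Friction and masses are not known exactly. Their poses are not given: they have to be found in the camera images.
- brass_coupon_center (a point): Centre (half-way up) of the loose brass disc, 40 mm in diameter, 8 mm thick, about 80 g. It starts lying flat under the wire guard of the tray. The other disc on the bench (steel, in the white dish) is not part of the job.
- tray_handle (a point): Centre of the tray's black handle, a round bar 12 mm thick, 98 mm long, along this point's y; turns with the tray. x: from nose to handle along the floor, z: normal to the floor. Level, it is 72 mm above the bench. Held by an arm 45 mm to either side, 35 mm clear of the end wall (16 mm higher): pinch its middle from above, fingers on its -x and +x sides; it may turn between them.
- tray (a joint): Tip angle (rad): 0 level, grows as the handle is raised, stop at 0.75. The hinge axis is horizontal, parallel to the handle bar, 235 mm from it along -x and 12 mm lower along -z, on a fixed stand. Lifting the handle takes about 3 N. The coupon slides into the nose at 0.55 to 0.7 rad within about 2 s; on lowering it stays there. Let go, the tray sinks back to level by itself.
- tray_nose (a point): Where the coupon's centre is when it lies in the corner of the nose; axes as tray_handle. Level: 64 mm above the bench, tray floor 60 mm. At -x stand two 12 mm high stops; the throat walls begin 23 mm to +x (14 mm high). Here the floor is a 30 mm strip without sides, narrower than the coupon: fingers closing along y take it by the rim and may reach 15 mm lower.
- dish_blue: Round flat blue dish, loose, 300 g, 124 mm across and 20 mm high, walls 4 mm, inner floor 5 mm above its underside and 108 mm across. Origin: centre of its underside, on the bench; z up. An identical white dish stands on the other side of the tray.
Not all that is in view belongs to the job. There is more than one size of the dish_blue; the one meant has the size given above.

How it is judged:
By the outcome, as a careful person would: the job done as asked, in the order asked, and still so for the second after the job is handed in, with the robot touching nothing.
It also fails if it takes over 56 s, if anything falls off the work surface, if the arm or the gripper's body presses on something with over 40 N, if the wrist force passes 120 N, or if a joint passes its speed limit or range.

ROBOT

A 6-joint arm with a two-finger parallel gripper is mounted at the origin on the work surface. World frame = base frame: x ahead of the robot, y to its left, z up, the work surface at z = 0. Lengths are in m, angles in rad, forces in N, time in s.
With the tool pointing down it reaches from about 0.35 to 0.8 m from the base axis. Payload 7.3 kg.
Tool frame: the origin (TCP) lies midway between the tips of the shut fingers; the grasp point (between the pads) lies env.grasp_offset behind it (env.grasp_offset is the distance from the TCP to the grasp point, in m); z points along the fingers, y is the line along which they close (so a half turn about z gives the same grasp; the last joint's range is limited). The gripper opens to 85 mm and grips with 20 to 120 N. Pads are 22 mm wide; open, the fingers measure 114 mm over their backs; the gripper's body (76 mm by 85 mm) begins 54 mm behind the grasp point. The pads swing forward as they close: fully open they stand 13 mm farther back than shut.
Start: joints at [1.077, 0.342, 1.524, -0, 1.275, -0.146], TCP at [0.179, 0.494, 0.231] pointing down, gripper open.
Joint ranges: [-2.53, 2.53], [-0.77, 2.02], [0.04, 2.7], [-1, 4.14], [0.28, 2.66], [-3.11, 3.11]. Speed limits (rad/s): [2.57, 2.57, 3.14, 3.14, 3.14, 3.14].

INTERFACE

Orientations are given as a unit quaternion [x, y, z, w].
In Python, from cell import monitor, eyes, env, models gives the robot as it stands.
- The arm moves only by the shell command python3 -m creep 'ROWS' [OPENING] [FORCE]. ROWS is a JSON object of lists of equal length, an entry for each row: "offset": the shift along the tool's x, y, z in mm, a list of three; "spin": the turn about the tool's z in rad. A call has 1 to 8 rows; each row is the pose to reach, as a shift and turn from the pose commanded when the call began, along the tool's axes at that moment; what a row does not reach only later rows make up. A row lasts 1/10 s, in which the tool goes at most 50 mm and 8.59 degrees, less where a joint would pass 70% of its speed; a pose out of reach is approached as far as the arm can. A call with a gripper value outside its range is refused whole. OPENING is the closure, from 0 (fully open) to 1 (shut), set as the call begins (- or left out, the last holds). The fingers move at their own pace and stop on an object; FORCE is the grip in N (left out, the last holds). Time passes only in rows, so rows that repeat a pose let the fingers close. It gives the time, the measured TCP pose, the force, the opening and the grip force at its end, in the units of the state.
- monitor.get_state(): the state, without advancing time (a new reading comes with each control period).
- eyes.capture(name): name is "side" or "top"; returns the picture (384x512x3 uint8, red, green, blue); there is no depth.
- eyes.camera_info(name): a dict with "vertical_fov" (degrees; the focal length in pixels is half the picture's height over the tangent of half this angle, whatever the lens; pixels are square), "cx", "cy" (the principal point, pixels), "D" ([k1, k2, p1, p2, k3] as OpenCV has them; the pictures are not rectified), "pose" (4x4, takes a point from camera to world coordinates). Camera axes: x right, y down, z forward; pixel columns grow to the right and rows downward; lengths in m; the calibration is good to about 2 mm. A picture is of the moment at which its call begins. camera_info takes no time and is no camera call.
- env.close_job(): hands the job in; it is judged then, once.
Trained networks look in the newest picture that a camera, given by its name, has taken for a name from the list of things; names that differ only in an ending like _2 or _b are one class to them, and where a whole thing is asked for, a point or a joint stands for the part that bears it (a point fixed in the world has none). Each returns a list of dicts, best first, with "confidence" (0 to 1); they miss things now and then, are a little off and sometimes report something else, mostly with a low value. They report only what shows in the picture. A call takes as long as a camera call. They do not tell look-alikes from the thing itself.
- models.find_in(camera, target): "box" ([left, top, right, bottom] in pixels, round what is visible of it).
The state is a dict: "t": time; "qpos": joint angles; "joint_vel": joint speeds; "joint_torque": joint torques, N m; "eef_pos": TCP position; "tool_rot": TCP orientation; "contact_force": force on the tool from outside, world axes, zero at the start; "wrist_torque": the same for the moment, N m; "finger_gap": finger opening in m; "grasp_force": force on a finger pad.
Only numpy, scipy, OpenCV 4.12 (cv2) and the standard library are available. Lean on these libraries where they do the work, as an engineer would, in place of code of your own. Each camera call takes 0.05 s, during which the arm holds its last target. There are 200 camera calls.

## Working session

There is one attempt and no reset: what is moved stays moved. The work goes in short steps, Python scripts to look and compute and a shell command to move; the robot and the scene stay as the last step left them, time stands still between calls to the robot, and variables do not carry over. Pictures are saved under pics/ and viewed, at most 10 in all, crops included, and the job is handed in when it is done.

```bash
mkdir -p pics; ls; python3 - <<'E'
from cell import monitor, eyes, env, models
import cv2
print(env.grasp_offset); s=monitor.get_state(); print(s['t'],s['eef_pos'],s['tool_rot'],s['finger_gap'])
for c in ('side','top'):
    im=eyes.capture(c); cv2.imwrite(f'pics/{c}0.png',im[...,::-1])
    i=eyes.camera_info(c); print(c,i)
    for n in ('brass_coupon_center','tray_handle','tray','tray_nose','dish_blue'):
        print(n,[( [round(v) for v in d['box']],round(d['confidence'],2)) for d in models.find_in(c,n)])
E
```

```text
pics
0.0187
0.0 [0.17871388 0.49320976 0.2305923 ] [ 1.73022954e-01  9.84917472e-01 -7.54733999e-04 -2.49157366e-04] 0.08548860451135554
side {'vertical_fov': 52.423850475613094, 'cx': 253.65071357915102, 'cy': 194.18542894496187, 'D': array([-0.0652167,  0.       ,  0.       ,  0.       ,  0.       ]), 'pose': array([[-0.98729934, -0.05653494,  0.14847158,  0.35462184],
       [-0.15768989,  0.46246869, -0.87250021,  0.81796605],
       [-0.01933671, -0.88483135, -0.46551002,  0.53357038],
       [ 0.        ,  0.        ,  0.        ,  1.        ]])}
brass_coupon_center []
tray_handle [([193, 167, 287, 203], 0.75)]
tray [([195, 169, 289, 202], 0.74)]
tray_nose [([195, 169, 291, 203], 0.7)]
dish_blue [([223, 155, 249, 168], 0.77), ([259, 161, 298, 180], 0.74)]
top {'vertical_fov': 51.2249800866944, 'cx': 249.98880424825444, 'cy': 189.124401507163, 'D': array([-0.08292743,  0.        ,  0.        ,  0.        ,  0.        ]), 'pose': array([[ 0.02488782, -0.99770838,  0.06291725,  0.42052077],
       [-0.99920526, -0.02678662, -0.02951806,  0.00378862],
       [ 0.03113576, -0.06213261, -0.99758213,  1.03531635],
       [ 0.        ,  0.        ,  0.        ,  1.        ]])}
brass_coupon_center [([272, 154, 286, 172], 0.71)]
tray_handle [([255, 116, 309, 221], 0.66)]
tray [([259, 116, 314, 219], 0.94), ([344, 174, 388, 222], 0.28)]
tray_nose [([255, 118, 311, 220], 0.66), ([271, 152, 284, 172], 0.16)]
dish_blue [([345, 178, 390, 223], 0.81), ([348, 240, 415, 304], 0.75), ([379, 128, 408, 160], 0.63)]
```

View pics/top0.png

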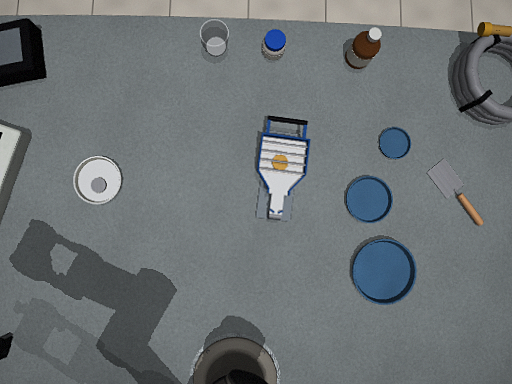

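View pics/side0.png

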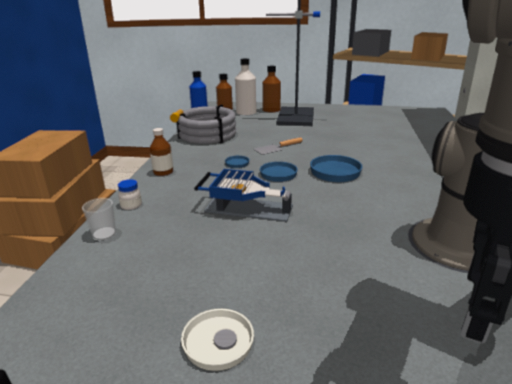

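Top view: the tray has its handle at about (287,120), its nose at about (275,210) and the brass coupon at (280,162). The blue dishes are at (394,143) small, (368,200) medium and (383,271) large. The look-alike disc is the steel one at (98,184) in the white dish. Next I measure sizes and positions.

```bash
cat > h.py <<'E'
from cell import monitor, eyes, env, models
import cv2, numpy as np
from scipy.spatial.transform import Rotation as R
def ray(cam,px):
    i=eyes.camera_info(cam); f=192/np.tan(np.radians(i['vertical_fov']/2))
    K=np.array([[f,0,i['cx']],[0,f,i['cy']],[0,0,1]])
    u=cv2.undistortPoints(np.array([[px]],float),K,i['D'])[0,0]
    P=i['pose']; return P[:3,3],P[:3,:3]@np.array([u[0],u[1],1])
def at(cam,px,z):
    o,d=ray(cam,px); return o+d*(z-o[2])/d[2]
def pix(cam,p):
    i=eyes.camera_info(cam); f=192/np.tan(np.radians(i['vertical_fov']/2))
    K=np.array([[f,0,i['cx']],[0,f,i['cy']],[0,0,1]]); T=np.linalg.inv(i['pose'])
    return cv2.projectPoints(np.array([p],float),cv2.Rodrigues(T[:3,:3])[0],T[:3,3],K,i['D'])[0].ravel()
E
python3 - <<'E'
from h import *
im=cv2.imread('pics/top0.png')
for b in ([345,178,390,223],[348,240,415,304],[379,128,408,160],[73,155,123,205]):
    p=[at('top',q,.018) for q in ((b[0],(b[1]+b[3])/2),(b[2],(b[1]+b[3])/2),((b[0]+b[2])/2,b[1]),((b[0]+b[2])/2,b[3]))]
    print(b,np.linalg.norm(p[0]-p[1]),np.linalg.norm(p[2]-p[3]),np.mean(p,0)[:2])
# blue segmentation
hsv=cv2.cvtColor(im,cv2.COLOR_BGR2HSV); m=cv2.inRange(hsv,(95,90,40),(125,255,255))
n,l,st,c=cv2.connectedComponentsWithStats(m)
for k in range(1,n):
    if st[k,4]>60: print(st[k],c[k].round(1))
c1=cv2.resize(im[105:230,235:315],None,fx=4.7,fy=4.7,interpolation=cv2.INTER_CUBIC)
c2=cv2.resize(im[120:310,335:425],None,fx=3.1,fy=3.1,interpolation=cv2.INTER_CUBIC)
h=max(c1.shape[0],c2.shape[0]); o=np.zeros((h,c1.shape[1]+c2.shape[1],3),np.uint8)
o[:c1.shape[0],:c1.shape[1]]=c1;o[:c2.shape[0],c1.shape[1]:]=c2
print(o.shape); cv2.imwrite('pics/crop0.png',o)
E
```

```text
[345, 178, 390, 223] 0.11920284749121395 0.11637509527478931 [ 0.46348481 -0.33098025]
[348, 240, 415, 304] 0.17766461287428575 0.16415843593560434 [ 0.28019297 -0.37051915]
[379, 128, 408, 160] 0.07882811601262252 0.08503485260232878 [ 0.61355669 -0.40030812]
[73, 155, 123, 205] 0.12935983729436296 0.12806790307895982 [0.49772098 0.36224873]
[265  29  21  22 369] [274.7  39.6]
[257 119  54  77 481] [283.2 149.4]
[379 127  32  32 775] [394.5 142.5]
[ 346  176   47   47 1687] [368.7 198.9]
[ 352  239   65   66 3227] [383.7 270.6]
(589, 655, 3)
```

View pics/crop0.png

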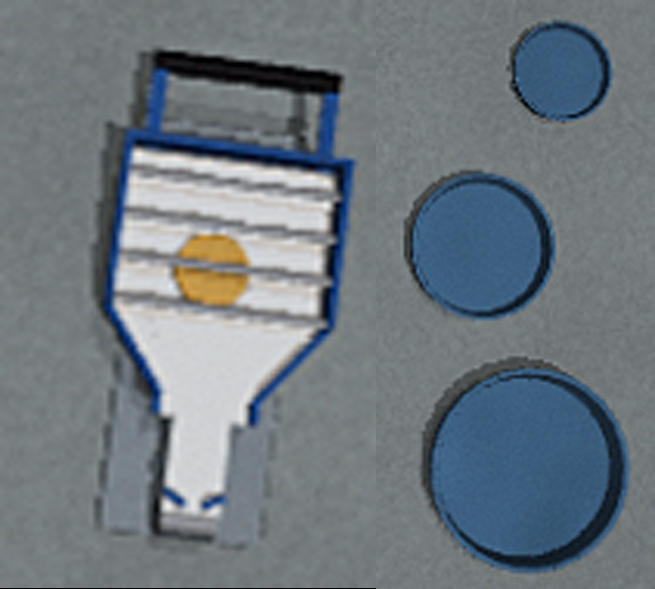

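The medium dish at (368.7,199) measures about 122 mm and is the one meant; the 82 and 175 mm ones are decoys. The crop confirms the coupon under the guard. The handle ends are at about (268.5,117.5) and (307,123).

```bash
cat >> h.py <<'E'
def plan(p, ydir=None):
    "offset (mm, tool axes) and spin to bring GRASP point to p with tool y along ydir"
    s=monitor.get_state(); M=R.from_quat(s['tool_rot']).as_matrix()
    t=np.array(p)-[0,0,env.grasp_offset]; off=M.T@(t-s['eef_pos'])*1000
    sp=0
    if ydir is not None:
        d=M.T@np.append(ydir,0); sp=np.arctan2(-d[0],d[1]); sp=(sp+np.pi/2)%np.pi-np.pi/2
    return off.round(1),round(sp,3)
E
python3 - <<'E'
from h import *
S=4.7; px=lambda a,b:((a+.5)/S-.5+235,(b+.5)/S-.5+105)
a=at('top',px(155,59),.075);b=at('top',px(341,83),.075);print(a,b,np.linalg.norm(a-b))
h=(a+b)/2; y=(a-b)[:2]/np.linalg.norm(a-b); x=np.array([y[1],-y[0]])
s1=at('top',px(172,497),.07);s2=at('top',px(215,502),.07)
print('h',h,'x',x,'stops',s1,s2,'along',(s1[:2]-h[:2])@x,(s2[:2]-h[:2])@x,(s1[:2]-h[:2])@y,(s2[:2]-h[:2])@y)
# side edges direction check; end wall, throat
for q in ((130,140),(350,165),(158,405),(250,415),(240,270)):
    w=at('top',px(*q),.07);print(q,(w[:2]-h[:2])@x,(w[:2]-h[:2])@y)
for n,p in (('h',np.append(h[:2],.072)),('nose',np.append(h[:2]-x*.2,.064))): print(n,p,pix('side',p),pix('top',p))
print(plan(np.append(h[:2],.150),x), monitor.get_state()['qpos'])
d=at('top',(368.5,199),.02); print('dish',d)
E
```

```text
[ 0.6582056  -0.06320498  0.075     ] [ 0.64890515 -0.16061552  0.075     ] 0.09785352603133213
h [ 0.65355538 -0.11191025  0.075     ] x [ 0.99547301 -0.09504462] stops [ 0.43147004 -0.07725119  0.07      ] [ 0.42944911 -0.09945714  0.07      ] along -0.22437412036631096 -0.22427534132557847 0.013394142679187619 -0.0089033603919808
(130, 140) -0.04299080091849885 0.05664289271522293
(350, 165) -0.041392456196872165 -0.05904261116087254
(158, 405) -0.1782582231295318 0.026091072022933735
(250, 415) -0.17760748574669077 -0.021716950758775985
(240, 270) -0.10348386101121045 -0.008008400421679506
h [ 0.65355538 -0.11191025  0.072     ] [202.86471779 180.16741348] [287.26357875 119.98914775]
nose [ 0.45446078 -0.09290133  0.064     ] [274.18430906 189.86151205] [277.61605277 201.07633296]
(array([-652.6, -407.5,  100. ]), np.float64(1.318)) [ 1.07700827e+00  3.41985096e-01  1.52413713e+00  4.07298306e-06
  1.27540816e+00 -1.45992680e-01]
dish [ 0.4672447  -0.33271264  0.02      ]
```

```bash
python3 -m creep '{"offset":[[-40,-25,0],[-80,-50,0],[-120,-75,0],[-160,-100,0],[-200,-125,0],[-240,-150,0],[-280,-175,0],[-320,-200,0]],"spin":[0.1,0.23,0.36,0.49,0.62,0.75,0.88,1.0]}' 0.6
python3 - <<'E'
from h import *
h=np.array([.6536,-.1119]);x=np.array([.9955,-.095])
print(plan(np.append(h,.150),x), monitor.get_state()['qpos'],monitor.get_state()['finger_gap'])
E
```

```text
t: 1.4
eef_pos: [0.4126, 0.1948, 0.2316]
tool_rot: [0.626, 0.78, 0.0, 0.0]
contact_force: [-0.2, -0.1, -0.4]
finger_gap: 0.0344
grasp_force: 0.0
(array([-351.6,  169. ,  100.4]), np.float64(0.313)) [2.72808837e-01 2.15194122e-01 1.70109851e+00 1.60371597e-04
 1.22440105e+00 5.49905884e-02] 0.0344192750424898
```

```bash
python3 -m creep '{"offset":[[-44,21,0],[-88,42,0],[-132,63,0],[-176,84,0],[-220,105,0],[-264,126,0],[-308,148,0],[-352,169,0]],"spin":[0.04,0.08,0.12,0.16,0.2,0.24,0.28,0.313]}' 0.66
python3 -m creep '{"offset":[[0,0,15],[0,0,30],[0,0,45],[0,0,50],[0,0,50]],"spin":[0,0,0,0,0]}'
python3 - <<'E'
from h import *
h=np.array([.6536,-.1119]);x=np.array([.9955,-.095])
print(plan(np.append(h,.072),x), monitor.get_state()['finger_gap'])
for c in('top','side'):
    im=eyes.capture(c)[...,::-1]; cv2.imwrite(f'pics/{c}1.png',im)
a=cv2.resize(cv2.imread('pics/top1.png')[80:230,225:325],None,fx=3.5,fy=3.5,interpolation=2)
b=cv2.resize(cv2.imread('pics/side1.png')[90:240,165:290],None,fx=3.5,fy=3.5,interpolation=2)
cv2.imwrite('pics/c1.png',np.hstack([a,b]))
E
```

```text
t: 2.2
eef_pos: [0.6553, -0.1112, 0.2312]
tool_rot: [0.739, 0.674, 0.0, -0.0]
contact_force: [0.0, 0.3, -0.2]
finger_gap: 0.0288
grasp_force: 0.0
t: 2.7
eef_pos: [0.6539, -0.1093, 0.1805]
tool_rot: [0.738, 0.675, -0.0, -0.001]
contact_force: [0.4, -0.1, 0.2]
finger_gap: 0.0291
grasp_force: 0.0
(array([-2.700e+00,  1.000e-01,  1.272e+02]), np.float64(0.005)) 0.02906643744662031
```

View pics/c1.png

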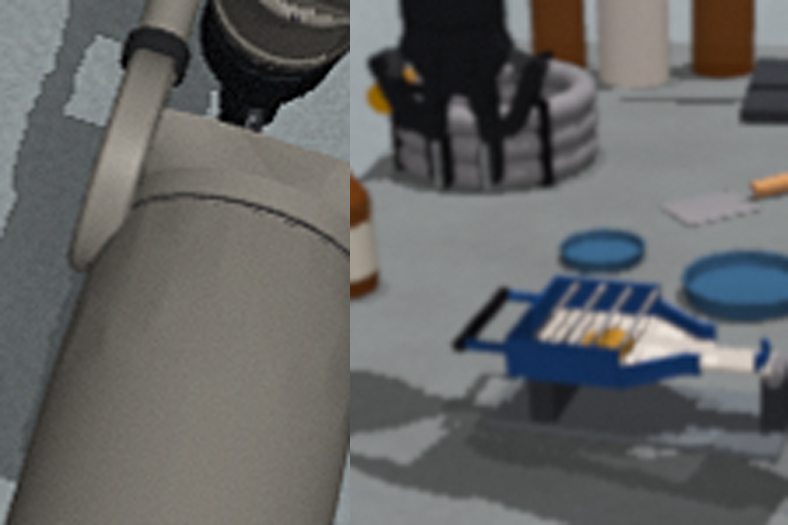

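The side view shows the gripper above the handle, with the handle's middle at about (202.7,181.4). I predicted (202.9,180.2), so they agree. I descend now.

```bash
python3 -m creep '{"offset":[[-2,0,20],[-2,0,45],[-2,0,70],[-2,0,90],[-2,0,105],[-2,0,117],[-2,0,126],[-2,0,127]],"spin":[0,0,0,0,0,0,0,0]}'
python3 -m creep '{"offset":[[0,0,0],[0,0,0],[0,0,0],[0,0,0],[0,0,0]],"spin":[0,0,0,0,0]}' 1 40
```

```text
t: 3.6
eef_pos: [0.6538, -0.1113, 0.0535]
tool_rot: [0.738, 0.675, -0.0, -0.0]
contact_force: [0.6, 0.6, -0.5]
finger_gap: 0.0289
grasp_force: 0.0
t: 4.1
eef_pos: [0.6531, -0.1113, 0.0549]
tool_rot: [0.738, 0.675, -0.001, -0.001]
contact_force: [-5.8, 1.0, 0.9]
finger_gap: 0.0104
grasp_force: 39.2
```

```bash
python3 -m creep '{"offset":[[0,-0.7,-9.4],[0,-1.7,-18.7],[0,-3.1,-28.1],[0,-4.9,-37.3],[0,-7.1,-46.4],[0,-9.6,-55.5],[0,-12.5,-64.5],[0,-15.7,-73.3]],"spin":[0,0,0,0,0,0,0,0]}'
```

```text
t: 4.9
eef_pos: [0.6381, -0.1098, 0.1283]
tool_rot: [0.738, 0.675, 0.0, -0.0]
contact_force: [-3.1, 0.9, -5.0]
finger_gap: 0.0107
grasp_force: 39.0
```

```bash
python3 -m creep '{"offset":[[0,-3.6,-8.7],[0,-7.6,-17.3],[0,-11.8,-25.7],[0,-16.4,-33.8],[0,-21.4,-41.9],[0,-26.6,-49.7],[0,-32.1,-57.3],[0,-38,-64.6]],"spin":[0,0,0,0,0,0,0,0]}'
python3 -m creep '{"offset":[[0,0,0],[0,0,0],[0,0,0],[0,0,0],[0,0,0],[0,0,0],[0,0,0],[0,0,0]],"spin":[0,0,0,0,0,0,0,0]}'
python3 -m creep '{"offset":[[0,0,0],[0,0,0],[0,0,0],[0,0,0],[0,0,0],[0,0,0],[0,0,0],[0,0,0]],"spin":[0,0,0,0,0,0,0,0]}'
python3 - <<'E'
from h import *
cv2.imwrite('pics/side2.png',eyes.capture('side')[...,::-1]); 
b=cv2.resize(cv2.imread('pics/side2.png')[90:230,165:320],None,fx=4,fy=4,interpolation=2)
cv2.imwrite('pics/c2.png',b); print(models.find_in('side','brass_coupon_center'))
E
```

```text
t: 5.7
eef_pos: [0.6016, -0.1061, 0.1938]
tool_rot: [0.738, 0.675, 0.002, 0.001]
contact_force: [3.2, 5.7, -1.4]
finger_gap: 0.0105
grasp_force: 38.9
t: 6.5
eef_pos: [0.6018, -0.1061, 0.1937]
tool_rot: [0.738, 0.675, 0.002, 0.001]
contact_force: [3.1, 5.3, -1.0]
finger_gap: 0.0103
grasp_force: 39.7
t: 7.3
eef_pos: [0.6018, -0.1061, 0.1937]
tool_rot: [0.738, 0.675, 0.002, 0.001]
contact_force: [3.6, 4.3, -0.8]
finger_gap: 0.0101
grasp_force: 39.7
[{'box': [273.2, 181.7, 287.6, 195.2], 'confidence': 0.49}]
```

View pics/c2.png

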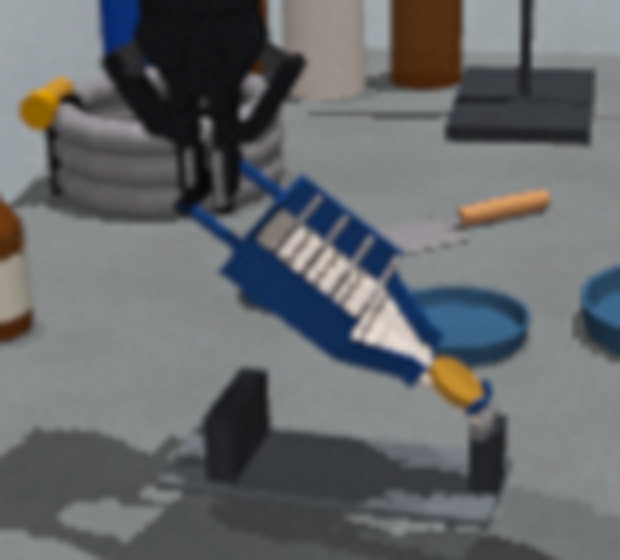

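The coupon, at crop (458,383), i.e. px (279,186), lies against the stops. I lower along the same arc.

```bash
python3 -m creep '{"offset":[[0,5.9,7.3],[0,11.4,14.9],[0,16.6,22.7],[0,21.6,30.8],[0,26.2,38.9],[0,30.4,47.3],[0,34.4,55.9],[0,38,64.6]],"spin":[0,0,0,0,0,0,0,0]}'
python3 -m creep '{"offset":[[0,3.2,8.8],[0,6.1,17.8],[0,8.6,26.9],[0,10.8,36],[0,12.6,45.2],[0,14,54.6],[0,15,63.9],[0,15.7,72]],"spin":[0,0,0,0,0,0,0,0]}'
python3 -m creep '{"offset":[[0,0,0],[0,0,0.5],[0,0,0.5]],"spin":[0,0,0]}'

```

```text
t: 8.2
eef_pos: [0.6388, -0.1102, 0.1268]
tool_rot: [0.738, 0.675, -0.0, 0.0]
contact_force: [3.2, 1.4, 0.2]
finger_gap: 0.0097
grasp_force: 40.8
t: 9.0
eef_pos: [0.6531, -0.1116, 0.0561]
tool_rot: [0.738, 0.675, -0.001, -0.001]
contact_force: [-17.2, 1.4, 35.5]
finger_gap: 0.0105
grasp_force: 45.6
t: 9.3
eef_pos: [0.6531, -0.1116, 0.0556]
tool_rot: [0.738, 0.675, -0.001, -0.001]
contact_force: [-6.8, -0.1, 5.7]
finger_gap: 0.0104
grasp_force: 43.1
```

```bash
python3 -m creep '{"offset":[[0,0,0],[0,0,0],[0,0,0],[0,0,0]],"spin":[0,0,0,0]}' 0.66
python3 -m creep '{"offset":[[0,0,-10],[0,0,-25],[0,0,-50],[0,0,-80],[0,0,-115],[0,-20,-150],[0,-40,-170],[0,-60,-170]],"spin":[0,0,0,0,0,0,0,0]}'
python3 - <<'E'
from h import *
cv2.imwrite('pics/side3.png',eyes.capture('side')[...,::-1]);cv2.imwrite('pics/top3.png',eyes.capture('top')[...,::-1])
b=cv2.resize(cv2.imread('pics/side3.png')[140:230,170:320],None,fx=5,fy=5,interpolation=2)
cv2.imwrite('pics/c3.png',b)
im=cv2.imread('pics/side3.png');hsv=cv2.cvtColor(im,cv2.COLOR_BGR2HSV);m=cv2.inRange(hsv,(15,120,90),(28,255,255));m[:150]=0
n,l,st,c=cv2.connectedComponentsWithStats(m)
h=np.array([.6536,-.1119]);x=np.array([.9955,-.095])
for k in range(1,n):
    if st[k,4]>20:
        p=at('side',c[k],.068); d=p[:2]-h; print(st[k],c[k],p,d@x,d@[-x[1],x[0]])
E
```

```text
t: 9.7
eef_pos: [0.6543, -0.1114, 0.055]
tool_rot: [0.738, 0.675, 0.0, 0.0]
contact_force: [-1.1, 0.3, 0.2]
finger_gap: 0.0296
grasp_force: 0.0
t: 10.5
eef_pos: [0.5954, -0.1064, 0.2306]
tool_rot: [0.738, 0.675, 0.002, 0.004]
contact_force: [-0.6, -0.2, 0.7]
finger_gap: 0.0293
grasp_force: 0.0
[   0  150  115  119 6011] [ 36.95275329 201.37082016] [1.05397012 0.05290313 0.068     ] 0.3829121616311993 0.20209667899561642
[269 187  14   8  87] [274.81609195 190.42528736] [ 0.45161739 -0.08213811  0.068     ] -0.20390106685935785 0.010439616057994603
[ 76 189   6  17  33] [ 78.75757576 197.18181818] [0.95398473 0.01738173 0.068     ] 0.28675123285537174 0.1572365072892289
[ 65 208   9  14  44] [ 69.11363636 215.25      ] [0.92629302 0.10648045 0.068     ] 0.250719761419487 0.24330357648830128
```

View pics/c3.png

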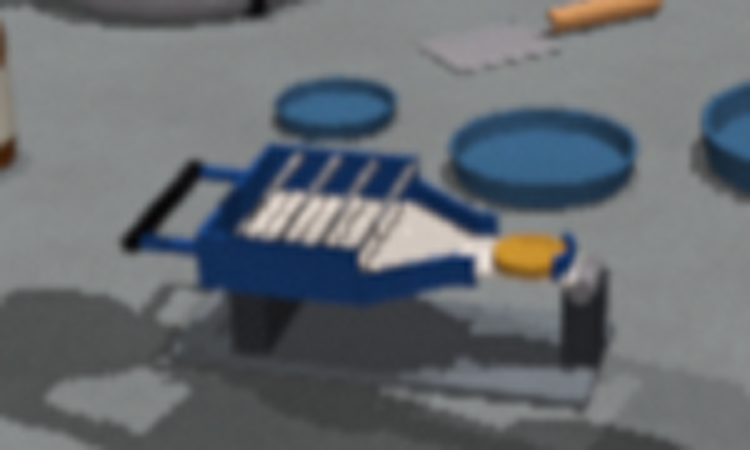

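The tray is level, with the coupon in the nose at px (275,190). It lies 0.202 m back along the tray, agreeing with the throat at 0.178 + 0.023.

```bash
python3 - <<'E'
from h import *
h=np.array([.6536,-.1119]);x=np.array([.9955,-.095]);y=np.array([.095,.9955])
n=h-.202*x+.0023*y; print(n,plan(np.append(n,.15),y),monitor.get_state()['qpos'])
E
```

```text
[ 0.4527275  -0.09042035] (array([   2.8, -141.6,   96.4]), np.float64(-1.566)) [-3.03738547e-01  4.86493485e-01  1.30588587e+00  6.34951554e-06
  1.34622210e+00 -2.13572509e-01]
```

```bash
python3 -m creep '{"offset":[[0,-18,0],[0,-36,0],[1,-54,0],[1,-72,0],[2,-90,0],[2,-108,0],[3,-125,0],[3,-142,0]],"spin":[-0.1,-0.24,-0.38,-0.52,-0.66,-0.8,-0.94,-1.08]}' 0.2
python3 -m creep '{"offset":[[0,0,0],[0,0,0],[0,0,0],[0,0,10],[0,0,20],[0,0,20]],"spin":[-0.12,-0.24,-0.36,-0.48,-0.486,-0.486]}'
python3 - <<'E'
from h import *
h=np.array([.6536,-.1119]);x=np.array([.9955,-.095]);y=np.array([.095,.9955])
n=h-.202*x+.0023*y; print(plan(np.append(n,.0687),y),monitor.get_state()['finger_gap'])
E
```

```text
t: 11.4
eef_pos: [0.4533, -0.0903, 0.2257]
tool_rot: [0.284, 0.959, 0.0, 0.0]
contact_force: [0.1, 0.1, -0.6]
finger_gap: 0.0686
grasp_force: 0.0
t: 12.0
eef_pos: [0.4528, -0.0901, 0.204]
tool_rot: [0.049, 0.999, 0.0, -0.001]
contact_force: [-0.4, 0.2, -0.1]
finger_gap: 0.0683
grasp_force: 0.0
(array([ -0.3,  -0.5, 154. ]), np.float64(-0.003)) 0.06831417629429669
```

```bash
python3 -m creep '{"offset":[[0,0,20],[0,0,45],[0,0,70],[0,0,90],[0,0,105],[0,0,110],[0,0,110]],"spin":[0,0,0,0,0,0,0]}'
python3 - <<'E'
from h import *
s=monitor.get_state();print(s['eef_pos'])
im=eyes.capture('side')[...,::-1]
cv2.imwrite('pics/c4.png',cv2.resize(im[110:220,215:340],None,fx=5,fy=5,interpolation=2))
E
```

```text
t: 12.7
eef_pos: [0.4532, -0.0902, 0.0949]
tool_rot: [0.048, 0.999, 0.0, -0.0]
contact_force: [1.2, -0.1, 0.6]
finger_gap: 0.0684
grasp_force: 0.0
[ 0.45317138 -0.09023711  0.09486587]
```

View pics/c4.png

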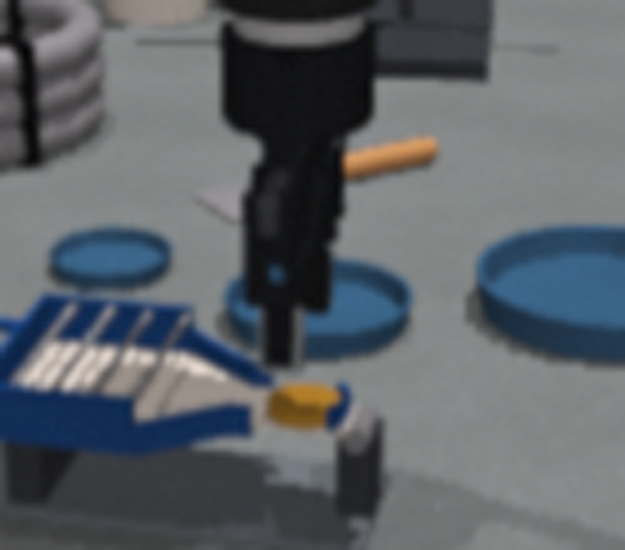

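```bash
python3 - <<'E'
from h import *
p=np.array([.4532,-.0902]);y=np.array([.095,.9955]);x=np.array([.9955,-.095])
f=lambda q:((q-[215,110])*5).round()
for l in(.034,.041,-.034): print(l,f(pix('side',np.append(p+l*y,.101))))
print('coupon',f(pix('side',np.append(p,.064))),f(pix('side',np.append(p-.2*0*x+.01*x,.064))))
print('top ctr',f(pix('side',np.append(p,.068))))
E
```

```text
0.034 [284. 366.]
0.041 [281. 373.]
-0.034 [311. 311.]
coupon [298. 402.] [279. 400.]
top ctr [298. 395.]
```

The near fingertip is at crop (281,362) and the coupon at (305,404). The coupon sits about 3–4 mm further toward the nose than I had it, so I shift 3 mm and descend.

```bash
python3 -m creep '{"offset":[[3,0,10],[3,0,20],[3,0,30],[3,0,38],[3,0,44],[3,0,44]],"spin":[0,0,0,0,0,0]}'
python3 -m creep '{"offset":[[0,0,0],[0,0,0],[0,0,0],[0,0,0],[0,0,0],[0,0,0]],"spin":[0,0,0,0,0,0]}' 1 35
```

```text
t: 13.35
eef_pos: [0.4497, -0.0898, 0.0501]
tool_rot: [0.047, 0.999, 0.0, -0.001]
contact_force: [0.5, 0.2, 0.2]
finger_gap: 0.0679
grasp_force: 0.0
t: 13.95
eef_pos: [0.4506, -0.0901, 0.0516]
tool_rot: [0.047, 0.999, -0.0, 0.001]
contact_force: [0.0, -0.2, 5.6]
finger_gap: 0.0381
grasp_force: 35.0
```

```bash
python3 -m creep '{"offset":[[0,0,-4],[0,0,-12],[0,0,-25],[0,0,-45],[0,0,-65],[0,0,-80],[0,0,-85],[0,0,-85]],"spin":[0,0,0,0,0,0,0,0]}'
python3 - <<'E'
from h import *
print(plan([.467,-.3325,.09]))
im=eyes.capture('side')[...,::-1]
cv2.imwrite('pics/c5.png',cv2.resize(im[70:220,195:340],None,fx=4,fy=4,interpolation=2))
E
```

```text
t: 14.75
eef_pos: [0.4502, -0.0899, 0.1366]
tool_rot: [0.047, 0.999, -0.0, 0.0]
contact_force: [0.3, -0.4, -0.4]
finger_gap: 0.0383
grasp_force: 35.3
(array([ -39.6, -239.9,   65.4]), 0)
```

View pics/c5.png

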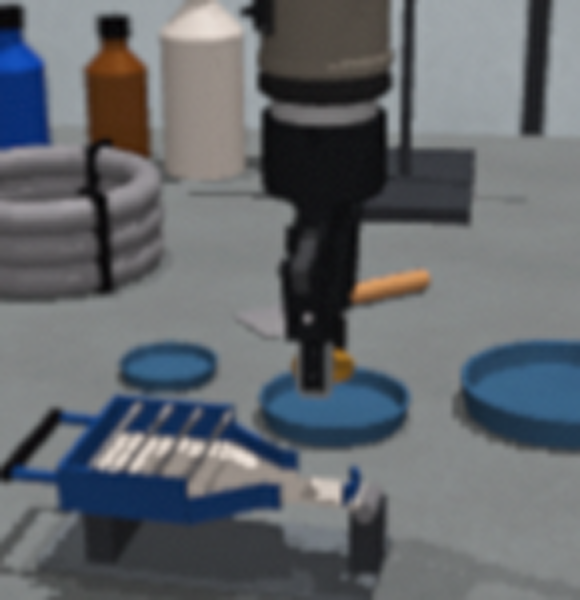

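The coupon is held at crop (325,365) and the nose is empty. I carry it over to the medium dish.

```bash
python3 -m creep '{"offset":[[-3,-20,0],[-8,-50,0],[-14,-85,0],[-20,-120,0],[-26,-155,0],[-32,-190,0],[-37,-222,0],[-40,-240,0]],"spin":[0,0,0,0,0,0,0,0]}'
python3 -m creep '{"offset":[[0,0,0],[0,0,10],[0,0,30],[0,0,50],[0,0,70],[0,0,85],[0,0,95],[0,0,95]],"spin":[0,0,0,0,0,0,0,0]}'
python3 - <<'E'
from h import *
print(plan([.467,-.3325,.02+env.grasp_offset]))
im=eyes.capture('side')[...,::-1]
cv2.imwrite('pics/c6.png',cv2.resize(im[100:200,215:340],None,fx=5,fy=5,interpolation=2))
E
```

```text
t: 15.6
eef_pos: [0.4666, -0.3347, 0.1345]
tool_rot: [0.048, 0.999, 0.001, -0.001]
contact_force: [-0.2, 0.7, -1.4]
finger_gap: 0.0382
grasp_force: 35.4
t: 16.4
eef_pos: [0.4664, -0.3308, 0.0392]
tool_rot: [0.047, 0.999, 0.001, -0.002]
contact_force: [-0.4, -0.8, -0.0]
finger_gap: 0.0382
grasp_force: 35.4
(array([-0.8, -1.7, 19.2]), 0)
```

View pics/c6.png

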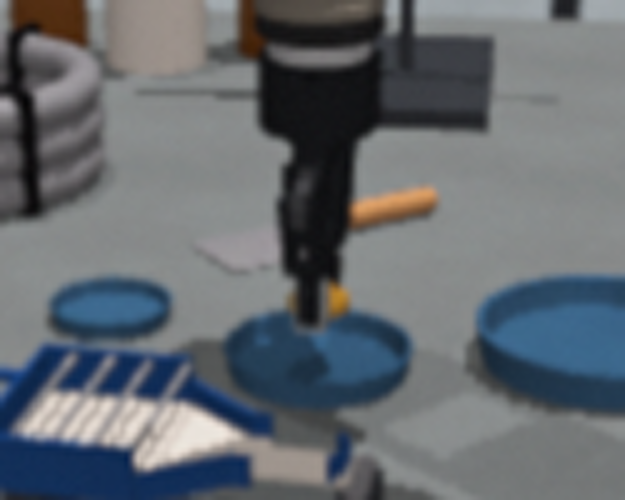

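The coupon is above the middle of the medium dish, at crop (330,300). I lower it in small steps.

```bash
python3 -m creep '{"offset":[[0,-2,10],[0,-2,20],[0,-2,28],[0,-2,31],[0,-2,31]],"spin":[0,0,0,0,0]}'
python3 -m creep '{"offset":[[0,0,1],[0,0,2],[0,0,2]],"spin":[0,0,0]}'
python3 -m creep '{"offset":[[0,0,1],[0,0,2],[0,0,2]],"spin":[0,0,0]}'
```

```text
t: 16.95
eef_pos: [0.4668, -0.3344, 0.0094]
tool_rot: [0.047, 0.999, 0.0, -0.0]
contact_force: [0.1, -0.4, 0.1]
finger_gap: 0.0383
grasp_force: 35.4
t: 17.25
eef_pos: [0.4672, -0.3348, 0.0082]
tool_rot: [0.047, 0.999, -0.0, 0.0]
contact_force: [0.4, 0.1, -1.7]
finger_gap: 0.0382
grasp_force: 35.4
t: 17.55
eef_pos: [0.467, -0.3346, 0.006]
tool_rot: [0.047, 0.999, 0.0, -0.0]
contact_force: [-1.1, -0.6, -1.2]
finger_gap: 0.0382
grasp_force: 35.4
```

```bash
python3 -m creep '{"offset":[[0,0,1],[0,0,2],[0,0,2]],"spin":[0,0,0]}'
python3 -m creep '{"offset":[[0,0,1],[0,0,1]],"spin":[0,0]}'
```

```text
t: 17.85
eef_pos: [0.4671, -0.3347, 0.004]
tool_rot: [0.047, 0.999, 0.0, -0.0]
contact_force: [-0.3, 1.6, 0.1]
finger_gap: 0.0378
grasp_force: 35.4
t: 18.05
eef_pos: [0.4671, -0.3347, 0.0038]
tool_rot: [0.047, 0.999, -0.0, 0.0]
contact_force: [-2.3, 1.4, 6.4]
finger_gap: 0.0381
grasp_force: 39.0
```

```bash
python3 -m creep '{"offset":[[0,0,-1],[0,0,-1],[0,0,-1]],"spin":[0,0,0]}'
python3 -m creep '{"offset":[[0,0,0],[0,0,0],[0,0,0],[0,0,0]],"spin":[0,0,0,0]}' 0.4
python3 -m creep '{"offset":[[0,0,-5],[0,0,-15],[0,0,-35],[0,0,-65],[0,0,-105],[0,0,-150],[0,0,-180],[0,0,-200]],"spin":[0,0,0,0,0,0,0,0]}'
python3 -m creep '{"offset":[[-10,30,0],[-20,70,0],[-30,110,0],[-40,150,0],[-40,190,0],[-40,230,0],[-40,260,0],[-40,280,0]],"spin":[0,0,0,0,0,0,0,0]}'
python3 -m creep '{"offset":[[0,30,0],[0,70,0],[0,110,0],[0,150,0],[0,180,0],[0,200,0],[0,200,0]],"spin":[0,0,0,0,0,0,0]}'
python3 - <<'E'
from h import *
a=eyes.capture('top')[...,::-1];b=eyes.capture('side')[...,::-1]
cv2.imwrite('pics/top7.png',a)
cv2.imwrite('pics/c7.png',np.hstack([cv2.resize(a[105:235,235:395],None,fx=2.5,fy=2.5,interpolation=2),cv2.resize(b[110:240,180:340],None,fx=2.5,fy=2.5,interpolation=2)]))
E
```

```text
t: 18.35
eef_pos: [0.4671, -0.3346, 0.0039]
tool_rot: [0.047, 0.999, 0.0, -0.0]
contact_force: [0.2, 0.8, -1.3]
finger_gap: 0.0383
grasp_force: 35.5
t: 18.75
eef_pos: [0.4671, -0.3347, 0.0041]
tool_rot: [0.047, 0.999, 0.0, 0.0]
contact_force: [0.4, -0.1, -1.9]
finger_gap: 0.0512
grasp_force: 0.0
t: 19.55
eef_pos: [0.4677, -0.3352, 0.2082]
tool_rot: [0.047, 0.999, -0.002, 0.002]
contact_force: [0.2, 0.8, -0.4]
finger_gap: 0.0509
grasp_force: 0.0
t: 20.35
eef_pos: [0.5333, -0.0574, 0.2052]
tool_rot: [0.046, 0.999, 0.0, 0.001]
contact_force: [0.5, 0.0, -0.0]
finger_gap: 0.0508
grasp_force: 0.0
t: 21.05
eef_pos: [0.5522, 0.1419, 0.2049]
tool_rot: [0.046, 0.999, 0.0, 0.001]
contact_force: [0.4, 0.2, -0.2]
finger_gap: 0.0511
grasp_force: 0.0
```

View pics/c7.png

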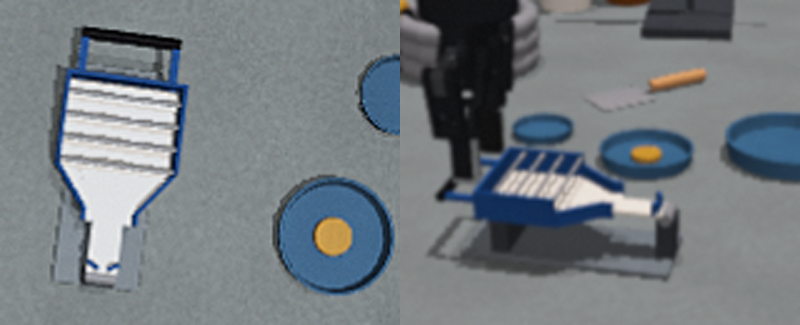

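The coupon lies flat in the medium dish at crop (334,238), about px (368.6,200). The tray is level and empty, and the dish has not moved.

```bash
python3 -c "
from cell import env
print(env.close_job())"
```

```text
the job is handed in; nothing more can be done
None
```

The brass coupon lies flat in the 124 mm blue dish, the dish is where it stood, the tray is level and released, and the job was handed in at about 21 s; no verdict was returned.

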